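# Sort a mixed lot of shellfish at the market counter

### The job

Sort the mixed shellfish on the blue board: the two closed clams go into the white basket, the two whelks into the square steel pan, and the gaping clam, which is dead, into the red scrap tub. Set each one down gently on the bottom, not dropped and none on top of another. Leave the half lemon where it lies.

Things in the scene. Friction and masses are not known exactly. Their poses are not given: they have to be found in the camera images.
- clam_a: closed clam, cream with brown growth bands, a flat-lying oval lens: 48 mm from hinge to lip (its x, lip at +x), 58 mm wide (y), 30 mm thick (z), widest at mid-thickness, where it can be gripped across x or y. Origin in its middle, 15 mm above what it lies on. On the 12 mm thick blue board, any way round; 60 g. clam_a and clam_b are alike.
- clam_b: closed clam, cream with brown growth bands, a flat-lying oval lens: 48 mm from hinge to lip (its x, lip at +x), 58 mm wide (y), 30 mm thick (z), widest at mid-thickness, where it can be gripped across x or y. Origin in its middle, 15 mm above what it lies on. On the 12 mm thick blue board, any way round; 60 g. clam_a and clam_b are alike.
- whelk_a: whelk (sea snail), dark brown spiral with paler bands, lying on its flat side; x runs level along the shell from the blunt end (26 mm behind the origin) to the pointed tip (38 mm ahead). Thickest at the origin: 39 mm across y, 36 mm high; grip it there across y. Origin 16 mm above what it lies on. On the 12 mm thick blue board, any way round; 70 g. Both whelks are alike.
- whelk_b: whelk (sea snail), dark brown spiral with paler bands, lying on its flat side; x runs level along the shell from the blunt end (26 mm behind the origin) to the pointed tip (38 mm ahead). Thickest at the origin: 39 mm across y, 36 mm high; grip it there across y. Origin 16 mm above what it lies on. On the 12 mm thick blue board, any way round; 70 g. Both whelks are alike.
- gaper: gaping dead clam, outline and colours as the closed ones, but its upper half stands rigidly open at 55 degrees (raised lip 55 mm high), so the white inside shows from above at the lip (+x; hinge at -x). Origin in the middle of the lower half's rim, 15 mm above what it lies on; grip the lower half across y, 58 mm. On the 12 mm blue board, any way round; 45 g.
- basket: white round plastic draining basket with slotted walls, open on top, fixed: 184 mm across the rim, 60 mm high, inside 142 mm across at the bottom, floor 4 mm thick. Origin at the centre of its underside, on the counter (z = 0). Stands in one of four places beyond and beside the board.
- pan: square stainless pan, open on top, fixed: 162 mm (x) by 176 mm (y) over the rim, 65 mm high; inside 144 mm (x) by 158 mm (y), upright walls, floor 3 mm thick. Origin at the centre of its underside, on the counter (z = 0). In another of the four places, turned a little.
- tub: red round plastic scrap tub, open on top, fixed: 180 mm across the rim, 61 mm high, inside 140 mm across at the bottom, floor 4 mm thick. Origin at the centre of its underside, on the counter (z = 0). In another of the four places.
- half_lemon: half a lemon, cut face up, 56 mm across and 27 mm high, lying among the shellfish on the blue board (nearer the robot a scrubbing brush, 85 mm long and 30 mm high, lies on the board). Origin at the centre of its underside. To be left alone.
- lemon_bowl: round steel bowl of whole lemons, fixed, 172 mm across and 90 mm high to the top lemon, standing in the fourth of the four places. Origin at the centre of its underside. No part in the job.
Not all that is in view belongs to the job. Leave any turquoise look-alike of the clam_a alone.

How it is judged:
At the end, for the whole second after the job is handed in: Both clams in the basket and both whelks in the pan, on its bottom (origin at most 36 mm above the counter); the gaping clam in the tub (at most 50 mm); each within 65 mm of the container's centre (72 mm along the pan's y); all at rest; half lemon within 30 mm of where it lay (horizontal distance between each of clam_a, clam_b and basket below 0.065 m and z of each of clam_a, clam_b in the frame of basket below 0.036 m and x of whelk_a in the frame of pan between -0.065 and 0.065 m and y of whelk_a in the frame of pan between -0.072 and 0.072 m and z of each of whelk_a, whelk_b in the frame of pan below 0.036 m and x of whelk_b in the frame of pan between -0.065 and 0.065 m and y of whelk_b in the frame of pan between -0.072 and 0.072 m and horizontal distance between gaper and tub below 0.065 m and z of gaper in the frame of tub below 0.05 m and linear speed of each of clam_a, clam_b, whelk_a, whelk_b, gaper below 0.02 m/s and distance of half_lemon from where it was at the start of the episode below 0.03 m); the robot touches nothing.
It fails at once if a shell is dropped or thrown (faster than 1 m/s with no finger on it: a fall of about 5 cm) ((linear speed of clam_a above 1 m/s and contact force between the fingers and clam_a below 0.2 N) or (linear speed of clam_b above 1 m/s and contact force between the fingers and clam_b below 0.2 N) or (linear speed of whelk_a above 1 m/s and contact force between the fingers and whelk_a below 0.2 N) or (linear speed of whelk_b above 1 m/s and contact force between the fingers and whelk_b below 0.2 N) or (linear speed of gaper above 1 m/s and contact force between the fingers and gaper below 0.2 N)).
It fails at once if the half lemon is shoved more than 30 mm from where it lay (distance of half_lemon from where it was at the start of the episode above 0.03 m).
It also fails if it takes over 112 s, if anything falls off the work surface, if the arm or the gripper's body presses on something with over 40 N, if the wrist force passes 120 N, or if a joint passes its speed limit or range.

### The arm

A 6-joint arm with a two-finger parallel gripper is mounted at the origin on the work surface. World frame = base frame: x ahead of the robot, y to its left, z up, the work surface at z = 0. Lengths are in m, angles in rad, forces in N, time in s.
With the tool pointing down it reaches from about 0.3 to 0.75 m from the base axis. Payload 8.5 kg.
Tool frame: the origin (TCP) lies midway between the tips of the shut fingers; the grasp point (between the pads) lies arm.pinch_z behind it (arm.pinch_z is the distance from the TCP to the grasp point, in m); z points along the fingers, y is the direction in which the jaws open and shut (so a half turn about z gives the same grasp; the last joint's range is limited). The gripper opens to 88 mm and grips with 3 to 60 N. Pads are 18 mm wide; open, the fingers measure 123 mm over their backs; the gripper's body (75 mm by 187 mm) begins 45 mm behind the grasp point.
Start: joints at [1.037, 0.381, 1.297, -0, 1.464, -0.215], TCP at [0.172, 0.522, 0.239] pointing down, gripper open.
Joint ranges: [-3.11, 3.11], [-0.89, 2.33], [0.22, 2.48], [-1.42, 4.56], [0.17, 2.85], [-2.88, 2.88]. Speed limits (rad/s): [2.39, 2.39, 3.14, 3.14, 3.14, 3.14].

### API

Orientations are given as a rotation vector (axis times angle).
In Python, from bench import arm gives the robot as it stands. The module is installed in compiled form; this text tells all that it offers.
- The arm moves only by the tool play_rows, never from a script. Its argument "series" is text: rows parted by semicolons, each of 4 numbers parted by spaces: the shift along the world's x, y, z in mm, then the turn about the world's z in degrees. In form: x y z yaw; .... A call has 1 to 20 rows; each row is the pose to reach, as a shift and turn from the pose measured when the call began; what a row does not reach only later rows make up. A row lasts 1/8 s, in which the tool goes at most 62.5 mm and 10.7 degrees, less where a joint would pass 70% of its speed; a pose out of reach is approached as far as the arm can. A call with a gripper value outside its range is refused whole. "grip" is the closure, from 0 (fully open) to 1 (shut), set as the call begins (left out, the last holds). The fingers move at their own pace and stop on an object; "grip_force" is the grip in N (left out, the last holds). Time passes only in rows, so rows that repeat a pose let the fingers close. It gives the time, the measured TCP pose, the force and the opening at its end, in the units of the state.
- arm.state(): the state, without advancing time (a new reading comes with each control period).
- arm.capture(name): name is "scene" or "top"; returns the picture (480x640x3 uint8, red, green, blue); there is no depth.
- arm.camera_info(name): a dict with "fx", "fy", "cx", "cy" (pixels), "rvec" (rotation vector, rad) and "tvec" (3), from world to camera coordinates, as OpenCV has them. Camera axes: x right, y down, z forward; pixel columns grow to the right and rows downward; lengths in m; the calibration is good to about 2 mm. A picture is of the moment at which its call begins. camera_info takes no time and is no camera call.
- arm.close_job(): hands the job in, once; it reports no verdict.
Trained networks look in the newest picture that a camera, given by its name, has taken for a name from the list of things; names that differ only in an ending like _2 or _b are one class to them, and where a whole thing is asked for, a point or a joint stands for the part that bears it (a point fixed in the world has none). Each returns a list of dicts, best first, with "score" (0 to 1); they miss things now and then, are a little off and sometimes report something else, mostly with a low value. They report only what shows in the picture. A call takes as long as a camera call. They do not tell look-alikes from the thing itself.
- arm.look_for(target, camera): "box" ([left, top, right, bottom] in pixels, round what is visible of it).
- arm.trace(target, camera): "region" (480x640 bool, what is visible of it) and "box" ([left, top, right, bottom] in pixels, round what is visible of it).
The state is a dict: "time": time; "qpos": joint angles; "qvel": joint speeds; "joint_efforts": joint torques, N m; "eef_pos": TCP position; "orientation": TCP orientation; "force": force on the tool from outside, world axes, zero at the start; "moment": the same for the moment, N m; "opening": opening from 0.0 (shut) to 1.0 (fully open).
Only numpy, scipy, OpenCV 4.12 (cv2) and the standard library are available. Lean on these libraries where they do the work, as an engineer would, in place of code of your own. Each camera call takes 0.05 s, during which the arm holds its last target. There are 200 camera calls.

## Working session

There is one attempt and no reset: what is moved stays moved. The work goes in short steps, Python scripts to look and compute and a tool call to move; the robot and the scene stay as the last step left them, time stands still between calls to the robot, and variables do not carry over. Pictures are saved under pics/ and viewed, about 12 in all and at most 16, crops included, and the job is handed in when it is done.

Besides the shell and the picture viewer there is one more tool, called after "Request:" as a command line: name --argument value ..., lists and objects as JSON in quotes. play_rows: Moves the arm, as the interface text tells. Its arguments: {"type":"object","properties":{"series":{"type":"string"},"grip":{"type":"number"},"grip_force":{"type":"number"}},"required":["series"]}

```bash
mkdir -p pics
cat > h.py <<'E'
import numpy as np, cv2
from bench import arm
def cam(n):
    c=arm.camera_info(n); K=np.array([[c['fx'],0,c['cx']],[0,c['fy'],c['cy']],[0,0,1.]])
    R=cv2.Rodrigues(np.array(c['rvec'],float))[0]; return K,R,np.array(c['tvec'],float)
def ray(n,u,v,z):
    K,R,t=cam(n); d=R.T@np.linalg.inv(K)@np.array([u,v,1.]); o=-R.T@t
    return o+d*(z-o[2])/d[2]
def proj(n,p):
    K,R,t=cam(n); q=K@(R@np.array(p,float)+t); return q[:2]/q[2]
def save(n,f):
    im=arm.capture(n); cv2.imwrite('pics/'+f,im[:,:,::-1]); return im
E
python3 - <<'E'
from h import *
s=arm.state();print(s['time'],s['eef_pos'],s['orientation'],arm.pinch_z,s['opening'])
a=save('top','t0.png');b=save('scene','s0.png')
for c in('top','scene'):
    K,R,t=cam(c);print(c,-R.T@t,K[0,0])
    for n in['clam_a','whelk_a','gaper','basket','pan','tub','half_lemon','lemon_bowl']:
        for d in arm.look_for(n,c):
            x=d['box'];u,v=(x[0]+x[2])/2,(x[1]+x[3])/2
            print(c,n,round(d['score'],2),np.round(x).astype(int),ray(c,u,v,.027).round(3))
E
```

```text
0.0 [0.17225188 0.52203588 0.2381659 ] [-4.98616695e-01 -3.10126627e+00  2.05032869e-03] 0.0187 0.9981584351470703
top [ 0.42402283 -0.00269696  1.04275523] 519.9973918127315
top clam_a 0.96 [143 198 171 223] [0.666 0.291 0.027]
top clam_a 0.74 [178 134 202 157] [0.802 0.233 0.027]
top clam_a 0.64 [307 319 333 344] [ 0.431 -0.036  0.027]
top clam_a 0.56 [187 272 216 300] [0.516 0.195 0.027]
top whelk_a 0.79 [268 278 302 297] [0.515 0.032 0.027]
top whelk_a 0.61 [352 281 375 302] [ 0.508 -0.121  0.027]
top whelk_a 0.17 [230 315 258 343] [0.434 0.109 0.027]
top gaper 0.64 [382 320 415 347] [ 0.429 -0.189  0.027]
top basket 0.81 [309 163 401 256] [ 0.673 -0.105  0.027]
top pan 0.93 [188 164 292 256] [0.67  0.125 0.027]
top tub 0.76 [434 247 532 342] [ 0.505 -0.356  0.027]
top half_lemon 0.82 [230 317 257 343] [0.432 0.11  0.027]
top lemon_bowl 0.63 [ 70 244 160 336] [0.505 0.361 0.027]
scene [ 0.85051722 -0.33654381  0.71872464] 434.9470076648561
scene clam_a 0.95 [414 152 437 170] [0.672 0.282 0.027]
scene clam_a 0.81 [329 145 353 169] [0.521 0.192 0.027]
scene clam_a 0.67 [461 201 489 223] [0.812 0.221 0.027]
scene clam_a 0.56 [224 204 253 224] [ 0.437 -0.04   0.027]
scene whelk_a 0.78 [223 251 255 272] [ 0.505 -0.119  0.027]
scene whelk_a 0.67 [280 195 308 222] [0.518 0.031 0.027]
scene gaper 0.84 [165 252 194 279] [ 0.422 -0.185  0.027]
scene gaper 0.29 [225 201 253 226] [ 0.436 -0.038  0.027]
scene basket 0.79 [264 245 374 354] [ 0.667 -0.098  0.027]
scene pan 0.85 [319 152 447 275] [0.667 0.118 0.027]
scene tub 0.55 [ 74 303 196 422] [ 0.488 -0.352  0.027]
scene tub 0.36 [223 253 254 271] [ 0.505 -0.121  0.027]
scene half_lemon 0.65 [271 152 298 173] [0.431 0.114 0.027]
scene lemon_bowl 0.6 [334  76 414 134] [0.497 0.367 0.027]
```

Run:
```python
import cv2
im=cv2.imread('pics/t0.png')
cv2.imwrite('pics/t0c.png',cv2.resize(im[230:380,170:430],(780,450),interpolation=cv2.INTER_CUBIC))
```

```text
(no output)
```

View pics/t0.png

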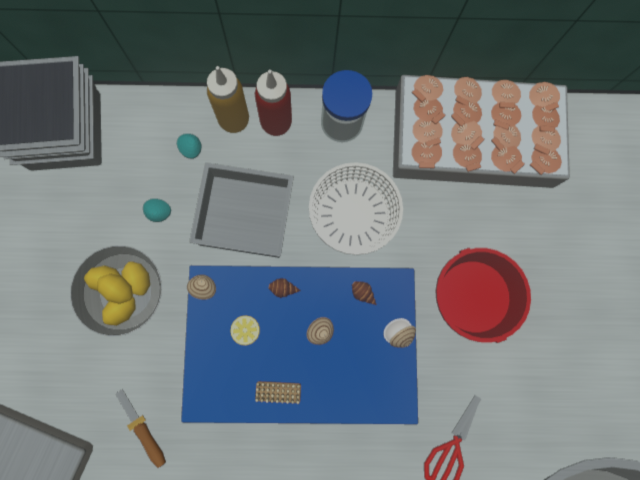

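View pics/t0c.png

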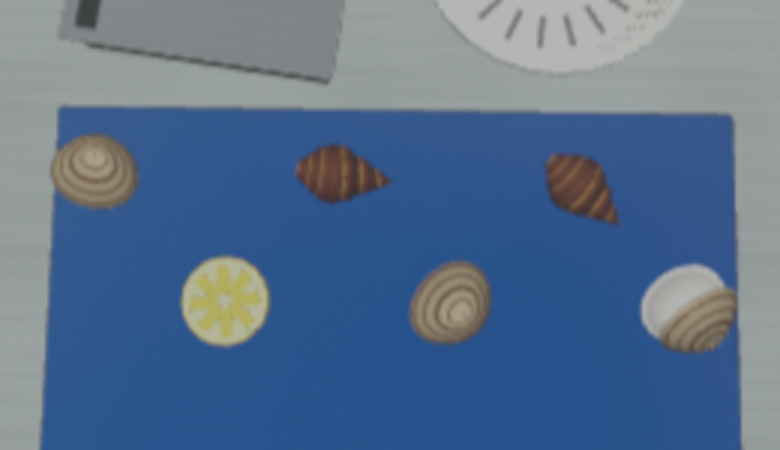

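View pics/s0.png

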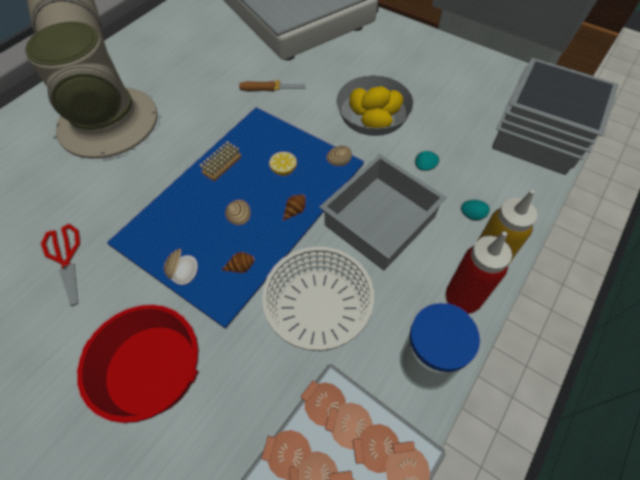

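The top view shows the closed clams at (201,287) and (320,331), and the whelks at (283,288), tip to the right, and (364,293), tip to the lower right. The gaper is at (400,333) with its white lip to the upper left, and the lemon is at (245,331). The turquoise look-alikes at (189,146) and (157,210) lie off the board. The clams I want are the cream banded ones on the board, and the enlarged crop confirms them. Next I fit shapes to the traced masks.

```bash
cat > fit.py <<'E'
from h import *
from scipy.optimize import minimize
S=4; th=np.linspace(0,2*np.pi,40,endpoint=False); C,Sn=np.cos(th),np.sin(th)
def ring(rx,ry,z): return np.c_[rx*C,ry*Sn,0*C+z]
lens=lambda s=(-1,1):np.vstack([ring(.024*k,.029*k,sg*.015*np.sqrt(1-k*k)) for k in(1,.85,.6,.3) for sg in s])
def gap():
    lo=lens((-1,)); up=lens((1,))+[.024,0,0]; a=np.radians(55)
    u=np.c_[up[:,0]*np.cos(a)-up[:,2]*np.sin(a)-.024,up[:,1],up[:,0]*np.sin(a)+up[:,2]*np.cos(a)]
    return [lo,u]
wh=np.array([[x,r*c,max(-.016,r*.95*s)] for x,r in((-.026,.005),(-.02,.013),(-.01,.018),(0,.0195),(.012,.015),(.038,.002)) for c,s in zip(C,Sn)])
bx=np.array([[sx*.081,sy*.088,.065] for sx in(-1,1) for sy in(-1,1)]+[[sx*.075,sy*.082,0] for sx in(-1,1) for sy in(-1,1)])
rd=lambda R,r,h:[np.vstack([ring(R,R,h),ring(r,r,0)])]
M={'clam_a':([lens()],.027),'whelk_a':([wh],.028),'gaper':(gap(),.027),'pan':([bx],0),'basket':(rd(.092,.073,.06),0),'tub':(rd(.09,.072,.061),0),'half_lemon':(rd(.028,.015,.027),.012)}
cams={c:cam(c) for c in('top','scene')}
def render(c,parts,p,z):
    K,R,t=cams[c];im=np.zeros((480*S//1,640*S),np.uint8);cy,sy=np.cos(p[2]),np.sin(p[2])
    for P in parts:
        w=np.c_[P[:,0]*cy-P[:,1]*sy+p[0],P[:,0]*sy+P[:,1]*cy+p[1],P[:,2]+z]
        q=(w@R.T+t)@K.T;q=q[:,:2]/q[:,2:]
        cv2.fillConvexPoly(im,cv2.convexHull(((q+.5)*S).astype(np.int32)),1)
    return im
def fit(name,masks,p0,yaws):
    parts,z=M[name];big={c:cv2.resize(m.astype(np.uint8)*255,None,fx=S,fy=S,interpolation=cv2.INTER_LINEAR)>127 for c,m in masks.items()}
    def cost(q):
        p=[q[0]/100,q[1]/100,q[2]*.3];e=0
        for c,m in big.items():
            r=render(c,parts,p,z)>0;e+=1-(r&m).sum()/(r|m).sum()
        return e/len(big)
    out=[]
    for y in yaws:
        r=minimize(cost,[p0[0]*100,p0[1]*100,y/.3],method='Nelder-Mead',options=dict(maxfev=90,initial_simplex=[[p0[0]*100+a,p0[1]*100+b,y/.3+d] for a,b,d in((0,0,0),(1,0,0),(0,1,0),(0,0,1))]))
        out.append((1-r.fun,r.x[0]/100,r.x[1]/100,np.degrees(r.x[2]*.3)))
    return sorted(out,reverse=True)
E
cat > m.py <<'E'
from fit import *
for c in cams: arm.capture(c)
want={'clam_a':[((.516,.195),'all'),((.431,-.036),'all')],'whelk_a':[((.515,.032),[-1.6]),((.508,-.121),[-2.3])],'gaper':[((.425,-.188),[.2,.7,-.3])],'basket':[((.67,-.1),[0])],'pan':[((.667,.12),[-.15])],'tub':[((.495,-.352),[0])],'half_lemon':[((.431,.112),[0])]}
for n,l in want.items():
    tr={c:arm.trace(n,c) for c in cams}
    for p,ys in l:
        ms={}
        for c in cams:
            best=None
            for d in tr[c]:
                b=d['box'];q=ray(c,(b[0]+b[2])/2,(b[1]+b[3])/2,.027)[:2]
                e=np.hypot(*(q-p))
                if e<.03 and (best is None or d['score']>best[0]): best=(d['score'],d['region'])
            if best: ms[c]=best[1]
        if not ms: print(n,p,'none');continue
        for k in ms if len(ms)>1 else []:
            o=fit(n,{k:ms[k]},p,[0,1,2] if ys=='all' else ys);print('   ',k,np.round(o[0],3))
        o=fit(n,ms,p,[0,.8,1.6,2.4] if ys=='all' else ys)
        print(n,list(ms),*[np.round(x,3) for x in o[:2]])
E
time python3 m.py
```

```text
top [  0.946   0.515   0.196 174.092]
    scene [  0.951   0.514   0.195 -13.966]
clam_a ['top', 'scene'] [  0.94    0.515   0.195 -10.065] [  0.94    0.515   0.195 169.58 ]
    top [ 9.5200e-01  4.3300e-01 -3.7000e-02  4.6491e+01]
    scene [ 9.5900e-01  4.3300e-01 -3.7000e-02  5.0643e+01]
clam_a ['top', 'scene'] [ 9.5400e-01  4.3300e-01 -3.7000e-02  5.1441e+01] [ 9.5200e-01  4.3300e-01 -3.7000e-02  4.9092e+01]
    top [ 8.3500e-01  5.1400e-01  3.8000e-02 -9.7312e+01]
    scene [ 9.3800e-01  5.1400e-01  3.8000e-02 -8.7503e+01]
whelk_a ['top', 'scene'] [ 8.8100e-01  5.1400e-01  3.8000e-02 -8.7756e+01]
    top [ 8.33000e-01  5.07000e-01 -1.19000e-01 -1.29743e+02]
    scene [ 7.91000e-01  5.07000e-01 -1.21000e-01 -1.25169e+02]
whelk_a ['top', 'scene'] [ 8.12000e-01  5.08000e-01 -1.20000e-01 -1.30638e+02]
    top [ 0.932  0.434 -0.187 31.095]
    scene [ 0.953  0.433 -0.187 31.474]
gaper ['top', 'scene'] [ 0.941  0.433 -0.187 31.77 ] [ 0.94   0.433 -0.187 31.744]
    top [ 0.98   0.67  -0.103 22.442]
    scene [ 0.982  0.67  -0.104  7.622]
basket ['top', 'scene'] [ 0.979  0.67  -0.103  5.733]
    top [ 0.986  0.664  0.117 -7.814]
    scene [ 0.969  0.664  0.117 -8.117]
pan ['top', 'scene'] [ 0.977  0.664  0.117 -7.779]
tub ['top'] [  0.981   0.505  -0.343 -18.016]
    top [0.966 0.433 0.107 0.831]
    scene [0.926 0.434 0.105 5.217]
half_lemon ['top', 'scene'] [0.934 0.433 0.107 3.312]
real	2m20.317s
user	1m37.865s
sys	0m16.440s
```

Run:
```python
from h import *
for a,b in(((400,171),(331,367)),):
    P=[cam(c)[0]@np.c_[cam(c)[1],cam(c)[2]] for c in('top','scene')]
    X=cv2.triangulatePoints(P[0],P[1],np.array(a,float).reshape(2,1),np.array(b,float).reshape(2,1));X=(X[:3]/X[3]).ravel()
    print(X.round(3),[proj(c,X).round(1) for c in('top','scene')])
```

```text
[ 0.75  -0.191  0.051] [array([398.9, 170. ]), array([328.2, 367.7])]
```

Request:
play_rows --series "343 -327 -118 -82; 343 -327 -118 -82; 343 -327 -118 -82; 343 -327 -118 -82; 343 -327 -118 -82; 343 -327 -118 -82; 343 -327 -118 -82; 343 -327 -118 -82; 343 -327 -118 -82; 343 -327 -118 -82; 343 -327 -118 -82" --grip 0.2 --grip_force 20

```text
time: 3.08
eef_pos: [0.5147, 0.1963, 0.1213]
orientation: [2.409, 2.016, 0.001]
force: [0.3, 0.1, 0.1]
opening: 0.798
```

Request:
play_rows --series "0 -1 -50 0; 0 -1 -85 0; 0 -1 -100 0; 0 -1 -107 0; 0 -1 -107 0; 0 -1 -107 0"

```text
time: 3.82
eef_pos: [0.5152, 0.1955, 0.0153]
orientation: [2.408, 2.016, 0.003]
force: [0.8, -0.1, -0.1]
opening: 0.8
```

Request:
play_rows --series "0 0 0 0; 0 0 0 0; 0 0 0 0; 0 0 0 0; 0 0 0 0; 0 0 0 0" --grip 1

```text
time: 4.58
eef_pos: [0.5154, 0.1955, 0.0155]
orientation: [2.408, 2.016, 0.004]
force: [-0.2, -1.1, 5.3]
opening: 0.521
```

Request:
play_rows --series "0 0 10 0; 0 0 40 0; 0 0 90 0; 0 0 110 0; 0 0 110 0"

```text
time: 5.2
eef_pos: [0.5157, 0.1956, 0.1268]
orientation: [2.407, 2.015, 0.008]
force: [0.2, 0.3, -0.7]
opening: 0.523
```

Run:
```python
from h import *
im=save('scene','s1.png');u,v=proj('scene',(.515,.195,.12)).astype(int);print(u,v)
cv2.imwrite('pics/s1c.png',cv2.resize(im[max(v-90,0):v+90,u-110:u+110,::-1],None,fx=3,fy=3,interpolation=cv2.INTER_CUBIC))
```

```text
340 122
```

View pics/s1c.png

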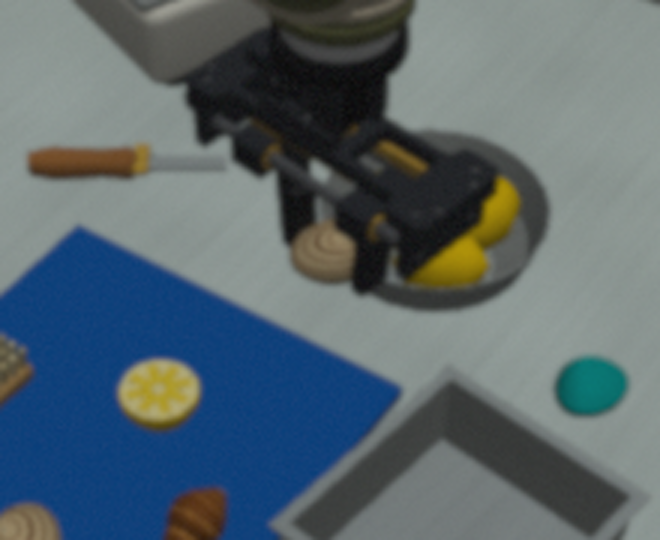

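Clam 1 is held level between the fingers. I carry it to the left half of the basket.

Request:
play_rows --series "32 -53 0 0; 64 -107 0 0; 96 -160 0 0; 128 -214 0 0; 150 -250 0 0; 160 -267 0 0; 160 -267 0 0; 160 -267 -30 0; 160 -267 -70 0; 160 -267 -100 0; 160 -267 -110 0; 160 -267 -114 0; 160 -267 -114 0"

```text
time: 6.88
eef_pos: [0.6755, -0.0714, 0.0123]
orientation: [2.407, 2.015, 0.005]
force: [-0.0, 0.5, -1.2]
opening: 0.521
```

Request:
play_rows --series "0 0 -2 0; 0 0 -4 0; 0 0 -4 0; 0 0 -4 0"

```text
time: 7.38
eef_pos: [0.6755, -0.0714, 0.0084]
orientation: [2.407, 2.015, 0.005]
force: [-0.7, -0.5, -1.0]
opening: 0.524
```

Request:
play_rows --series "0 0 0 0; 0 0 0 0; 0 0 0 0; 0 0 15 0; 0 0 60 0; 0 0 110 0; 0 0 110 0" --grip 0.25

```text
time: 8.25
eef_pos: [0.6773, -0.0718, 0.1241]
orientation: [2.4, 2.01, 0.014]
force: [-0.2, 0.6, 0.0]
opening: 0.751
```

Request:
play_rows --series "-60 9 0 10; -120 18 0 20; -180 26 0 30; -230 33 0 40; -244 35 0 50; -244 35 0 60; -244 35 0 60; -244 35 -50 60; -244 35 -85 60; -244 35 -105 60; -244 35 -110 60; -244 35 -110 60; -244 35 -110 60"

```text
time: 9.88
eef_pos: [0.4337, -0.0369, 0.0148]
orientation: [1.076, 2.945, 0.02]
force: [0.1, 0.6, -0.3]
opening: 0.755
```

Request:
play_rows --series "0 0 0 0; 0 0 0 0; 0 0 0 0; 0 0 0 0; 0 0 0 0; 0 0 0 0" --grip 1

```text
time: 10.62
eef_pos: [0.4339, -0.037, 0.0151]
orientation: [1.076, 2.944, 0.02]
force: [-1.1, 0.5, 6.3]
opening: 0.525
```

Request:
play_rows --series "0 0 10 0; 0 0 50 0; 0 0 110 0; 0 0 110 -10; 55 -23 110 -20; 110 -46 110 -30; 165 -70 110 -40; 215 -90 110 -50; 230 -98 110 -60; 230 -98 110 -60; 230 -98 80 -60; 230 -98 40 -60; 230 -98 12 -60; 230 -98 0 -60; 230 -98 -4 -60; 230 -98 -7 -60; 230 -98 -7 -60; 230 -98 -7 -60"

```text
time: 12.88
eef_pos: [0.6641, -0.1351, 0.0088]
orientation: [2.399, 2.008, 0.013]
force: [-0.4, -0.0, -0.2]
opening: 0.522
```

Request:
play_rows --series "0 0 -1 0; 0 0 -1 0; 0 0 -1 0; 0 0 15 0; 0 0 60 0; 0 0 112 0; 0 0 112 0; -40 46 112 4; -80 92 112 8; -120 138 112 8; -145 168 112 8; -150 173 112 8; -150 173 112 8; -150 173 60 8; -150 173 30 8; -150 173 10 8; -150 173 5 8; -150 173 5 8; -150 173 5 8" --grip 0.25

```text
time: 15.25
eef_pos: [0.5149, 0.0374, 0.0142]
orientation: [2.253, 2.169, 0.015]
force: [0.4, -0.8, -0.6]
opening: 0.749
```

Request:
play_rows --series "0 0 0 0; 0 0 0 0; 0 0 0 0; 0 0 0 0; 0 0 0 0; 0 0 0 0; 0 0 0 0" --grip 1

```text
time: 16.12
eef_pos: [0.515, 0.0374, 0.0143]
orientation: [2.253, 2.169, 0.016]
force: [1.3, 1.4, 0.9]
opening: 0.408
```

Request:
play_rows --series "0 0 10 0; 0 0 50 0; 0 0 110 0; 0 0 110 0"

```text
time: 16.62
eef_pos: [0.5166, 0.0373, 0.1285]
orientation: [2.248, 2.165, 0.024]
force: [0.1, -0.2, -0.8]
opening: 0.403
```

Run:
```python
from h import *
im=save('scene','s2.png')
cv2.imwrite('pics/s2c.png',cv2.resize(im[120:380,180:460,::-1],None,fx=2.3,fy=2.3,interpolation=cv2.INTER_CUBIC))
```

```text
(no output)
```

View pics/s2c.png

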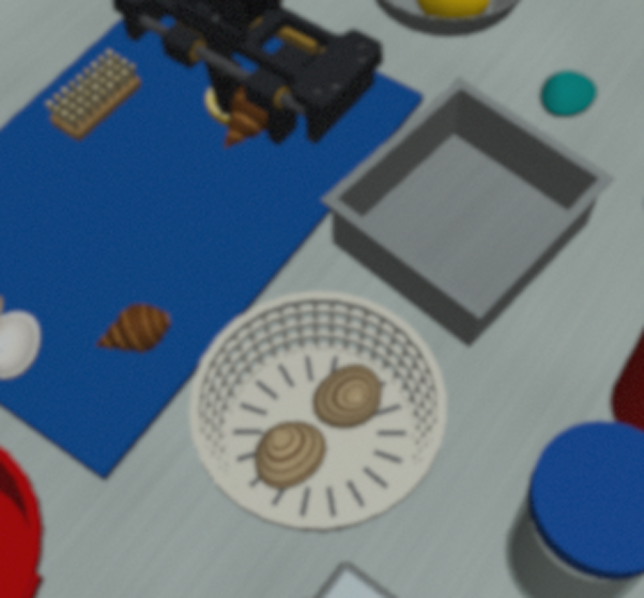

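Both clams lie flat and apart in the basket (crop (290,455) and (348,395)), and whelk 1 is held. It goes to the pan's left half.

Request:
play_rows --series "45 35 0 -6; 90 70 0 -6; 130 102 0 -6; 150 118 0 -6; 153 120 0 -6; 153 120 0 -6; 153 120 -40 -6; 153 120 -80 -6; 153 120 -106 -6; 153 120 -116 -6; 153 120 -119 -6; 153 120 -122 -6; 153 120 -122 -6; 153 120 -122 -6"

```text
time: 18.42
eef_pos: [0.669, 0.1574, 0.0052]
orientation: [2.36, 2.045, 0.02]
force: [-0.7, -0.3, 5.4]
opening: 0.408
```

Request:
play_rows --series "0 0 0 0; 0 0 0 0; 0 0 0 0; 0 0 15 0; 0 0 60 0; 0 0 115 0; 0 0 115 0; -30 -50 115 -8; -60 -102 115 -16; -90 -154 115 -24; -120 -205 115 -32; -150 -256 115 -32; -162 -277 115 -32; -162 -277 115 -32; -162 -277 70 -32; -162 -277 30 -32; -162 -277 14 -32; -162 -277 9 -32; -162 -277 9 -32; -162 -277 9 -32" --grip 0.3

```text
time: 20.92
eef_pos: [0.5075, -0.1195, 0.015]
orientation: [2.828, 1.315, 0.013]
force: [-0.4, 0.8, -0.3]
opening: 0.7
```

Request:
play_rows --series "0 0 0 0; 0 0 0 0; 0 0 0 0; 0 0 0 0; 0 0 0 0; 0 0 0 0; 0 0 0 0" --grip 1

```text
time: 21.8
eef_pos: [0.5077, -0.1196, 0.0152]
orientation: [2.828, 1.314, 0.014]
force: [0.8, -0.9, 4.2]
opening: 0.404
```

Request:
play_rows --series "0 0 10 0; 0 0 50 0; 0 0 110 0; 0 0 110 0"

```text
time: 22.3
eef_pos: [0.5091, -0.1202, 0.1291]
orientation: [2.822, 1.312, 0.021]
force: [-0.1, 0.1, -1.1]
opening: 0.406
```

Run:
```python
from h import *
im=save('scene','s3.png')
cv2.imwrite('pics/s3c.png',cv2.resize(im[120:380,180:460,::-1],None,fx=2.3,fy=2.3,interpolation=cv2.INTER_CUBIC))
```

```text
(no output)
```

View pics/s3c.png

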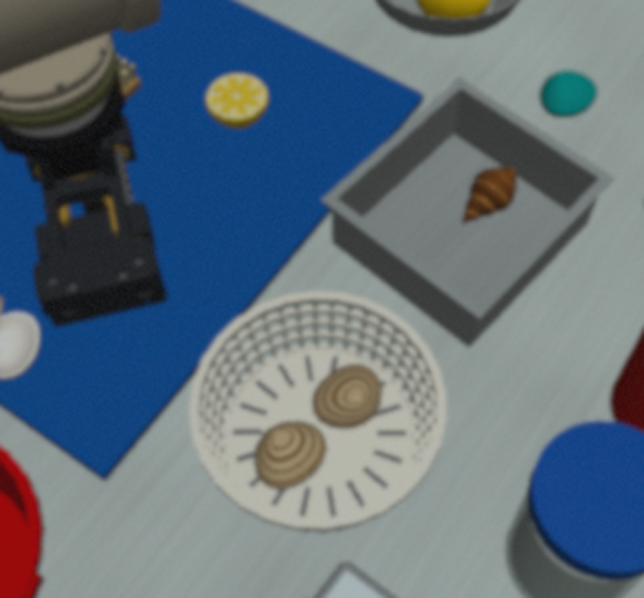

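Whelk 1 lies in the pan (crop (490,195)), and the opening of 36 mm shows whelk 2 is held. It goes to the right half.

Request:
play_rows --series "30 40 0 8; 60 80 0 16; 90 120 0 24; 120 162 0 32; 145 195 0 32; 150 203 0 32; 150 203 0 32; 150 203 -40 32; 150 203 -80 32; 150 203 -106 32; 150 203 -116 32; 150 203 -119 32; 150 203 -121 32; 150 203 -121 32; 150 203 -121 32"

```text
time: 24.22
eef_pos: [0.6582, 0.0834, 0.0063]
orientation: [2.356, 2.043, 0.028]
force: [-0.9, 0.8, 1.7]
opening: 0.406
```

Request:
play_rows --series "0 0 0 0; 0 0 0 0; 0 0 0 0; 0 0 15 0; 0 0 60 0; 0 0 125 0; 0 0 125 0; -38 -45 125 -10; -76 -90 125 -20; -114 -135 125 -30; -152 -180 125 -40; -190 -225 125 -50; -220 -264 125 -50; -225 -270 125 -50; -225 -270 125 -50" --grip 0.3

```text
time: 26.1
eef_pos: [0.4332, -0.1866, 0.1313]
orientation: [2.994, 0.853, 0.011]
force: [0.3, -0.7, -0.5]
opening: 0.702
```

Request:
play_rows --series "0 0 0 0; 0 0 -10 0; 0 0 -50 0; 0 0 -90 0; 0 0 -110 0; 0 0 -118 0; 0 0 -118 0; 0 0 -118 0" --grip 0.08

```text
time: 27.1
eef_pos: [0.4327, -0.1855, 0.0136]
orientation: [2.996, 0.855, 0.009]
force: [-3.6, 2.1, 7.4]
opening: 0.917
```

Request:
play_rows --series "0 0 3 0; 0 0 4 0; 0 0 4 0"

```text
time: 27.48
eef_pos: [0.4329, -0.1856, 0.0177]
orientation: [2.995, 0.856, 0.01]
force: [-0.4, 0.5, 0.0]
opening: 0.922
```

Run:
```python
from h import *
s=arm.state();print(s['force'],s['moment'],s['eef_pos'])
im=save('scene','s4.png');t=save('top','t4.png')
cv2.imwrite('pics/s4c.png',np.hstack([cv2.resize(x[a:a+120,b:b+130,::-1],None,fx=3,fy=3,interpolation=cv2.INTER_CUBIC) for x,a,b in((im,200,110),(t,270,330))]))
```

```text
[-0.39899507  0.48870596  0.00661194] [-0.01091909  0.15380871 -0.00667554] [ 0.43290863 -0.18555582  0.01773848]
```

View pics/s4c.png

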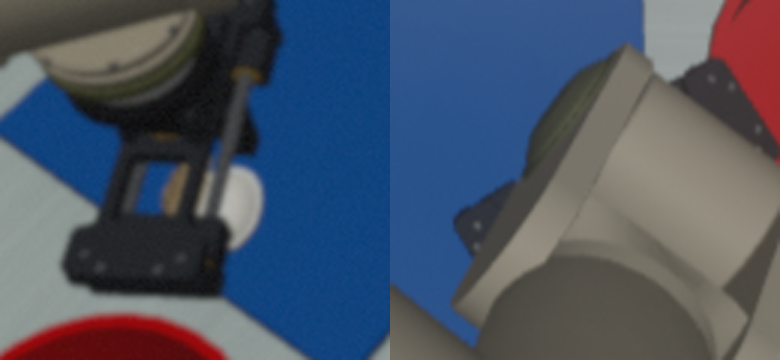

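The gaper still stands between the jaws. At z = 13.6 mm something on the gripper touched its raised half with about 8 N, and the force is zero again 4 mm higher, so I grip there.

Request:
play_rows --series "0 0 -1 0; 0 0 -1 0; 0 0 -1 0; 0 0 -1 0; 0 0 -1 0; 0 0 -1 0; 0 0 -1 0" --grip 1

```text
time: 28.45
eef_pos: [0.4328, -0.1855, 0.0166]
orientation: [2.995, 0.855, 0.009]
force: [-0.4, -0.2, -0.6]
opening: 0.615
```

Request:
play_rows --series "0 0 5 0; 0 0 20 0; 0 0 60 0; 0 0 115 0; 0 0 115 0"

```text
time: 29.08
eef_pos: [0.4341, -0.1864, 0.1351]
orientation: [2.989, 0.854, 0.017]
force: [-0.3, -0.1, -1.0]
opening: 0.617
```

Run:
```python
from h import *
im=save('scene','s5.png')
cv2.imwrite('pics/s5c.png',cv2.resize(im[170:430,50:330,::-1],None,fx=2.3,fy=2.3,interpolation=cv2.INTER_CUBIC))
```

```text
(no output)
```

View pics/s5c.png

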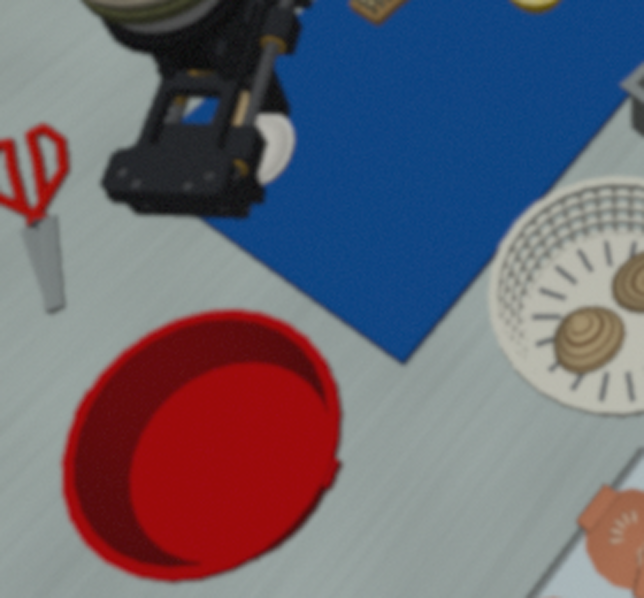

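The gaper is lifted, with its white lip showing beside the finger at crop (275,150). I set it in the tub.

Request:
play_rows --series "20 -45 0 0; 40 -90 0 0; 60 -133 0 0; 70 -155 0 0; 71 -157 0 0; 71 -157 0 0; 71 -157 -40 0; 71 -157 -80 0; 71 -157 -108 0; 71 -157 -119 0; 71 -157 -123 0; 71 -157 -126 0; 71 -157 -126 0; 71 -157 -126 0"

```text
time: 30.88
eef_pos: [0.5046, -0.3428, 0.0084]
orientation: [2.991, 0.854, 0.014]
force: [-0.7, 2.2, 6.8]
opening: 0.618
```

Request:
play_rows --series "0 0 0 0; 0 0 0 0; 0 0 0 0; 0 0 8 0; 0 0 30 0; 0 0 80 0; 0 0 140 0; -60 0 180 0; -110 0 200 0; -150 20 200 0; -180 20 200 0; -180 20 200 0; -180 20 200 0" --grip 0.2

```text
time: 32.5
eef_pos: [0.3253, -0.3232, 0.2087]
orientation: [2.99, 0.854, 0.015]
force: [0.3, 0.2, -0.4]
opening: 0.797
```

```bash
cat > m2.py <<'E'
from fit import *
save('top','t9.png');save('scene','s9.png');print(arm.state()['time'])
cont={'basket':(.67,-.103,0),'pan':(.664,.117,np.radians(-8)),'tub':(.505,-.343,0)}
for n,k in(('clam_a','basket'),('whelk_a','pan'),('gaper','tub'),('half_lemon',None)):
    for c in cams:
        for d in arm.look_for(n,c):
            b=d['box'];q=ray(c,(b[0]+b[2])/2,(b[1]+b[3])/2,.02)
            if k:
                x,y,a=cont[k];l=np.array([[np.cos(a),np.sin(a)],[-np.sin(a),np.cos(a)]])@(q[:2]-[x,y])
            else: l=q[:2]
            print(n,c,round(d['score'],2),'local mm',(l*1000).round())
E
python3 m2.py
python3 -c "
import cv2
cv2.imwrite('pics/s9c.png',cv2.resize(cv2.imread('pics/s9.png')[130:440,60:460],None,fx=1.9,fy=1.9,interpolation=cv2.INTER_CUBIC))"
```

```text
32.6
clam_a top 0.88 local mm [ 4. 30.]
clam_a top 0.88 local mm [ -3. 393.]
clam_a top 0.82 local mm [136. 337.]
clam_a top 0.43 local mm [  4. 229.]
clam_a scene 0.97 local mm [ -2. 399.]
clam_a scene 0.85 local mm [143. 327.]
clam_a scene 0.7 local mm [  1. -34.]
clam_a scene 0.56 local mm [ 7. 31.]
whelk_a top 0.73 local mm [ -1. -38.]
whelk_a top 0.73 local mm [ 5. 37.]
whelk_a scene 0.93 local mm [ 3. 37.]
whelk_a scene 0.59 local mm [-212.  236.]
whelk_a scene 0.54 local mm [ -3. -34.]
gaper top 0.79 local mm [-2. -2.]
gaper top 0.35 local mm [173. 236.]
gaper top 0.3 local mm [  3. -17.]
gaper scene 0.79 local mm [-5. -2.]
gaper scene 0.15 local mm [159. 470.]
half_lemon top 0.94 local mm [433. 110.]
half_lemon scene 0.65 local mm [425. 113.]
```

View pics/s9c.png

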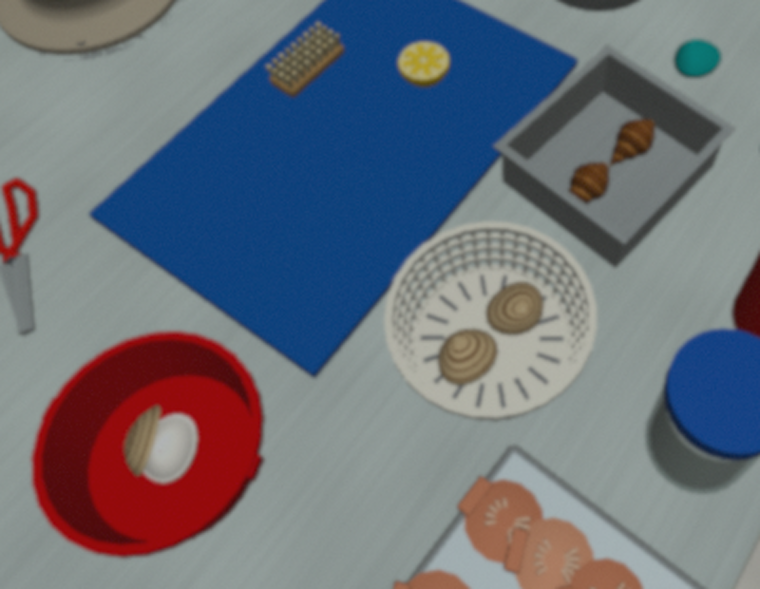

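View pics/t9.png

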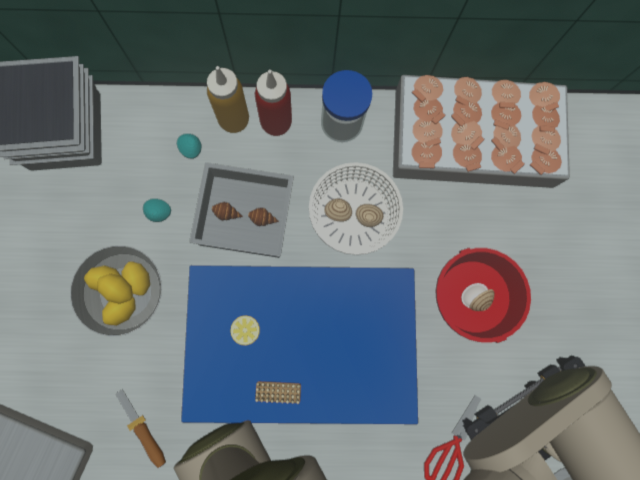

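The pictures show everything in place: clams at (338,209) and (370,215) in the basket, whelks at (227,211) and (263,217) in the pan, and the gaper at (478,297) in the tub. The lemon is unmoved and the robot is clear of everything, so I hand the job in.

```bash
python3 -c "
from bench import arm
print(arm.close_job())"
```

```text
the job is handed in; nothing more can be done
None
```

All five shells are sorted, and I handed the job in at about 32.6 s of the 112 s allowed. It reports no verdict.

The last check with both cameras, to a few mm:

| Thing | Container | Distance from the centre | Limit |
|---|---|---|---|
| Closed clams | Basket | about 30 and 34 mm | 65 mm |
| Whelks | Pan | about 37 mm along y, within 5 mm along x | 72 mm (y), 65 mm (x) |
| Gaping clam | Tub | about 5 mm | 65 mm |

- **Placing:** both final pictures show the shells lying flat on the bottom, none on top of another. The gripper was up and clear of everything.
- **Half lemon:** the top view has it within about 3 mm of where it lay. The scene view differs by about 6 mm, which I put down to box error.
- **Contact with the gaping clam:** on the first descent the gripper touched its raised half with about 8 N. I backed off 4 mm and gripped slightly higher.
- **Disagreements:** the networks also reported the turquoise look-alikes as clams, plus a few false hits elsewhere. The top camera found only one of the two basket clams, but both show plainly in its picture.

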